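Grade guide rollers by diameter on a gauge ramp

TASK

A two-ended pan with three rollers is parked under the low roof of its bay: draw it right out by the end that sticks out, set it down on the bench with the rollers still in it and let go, then take it again across its middle. Tip it into the mouth of the gauge ramp over the end where the smallest roller lies, because a bigger roller ahead would block the way, so that each roller rolls down and lodges at its own stop: the large one at the first gate, the medium one at the second, the small one at the end stop. Then set the pan flat on the bench and let go; never touch the rollers with the gripper, and leave the jar, the tape measure and the small box where they stand.

Things in the scene. Friction and masses are not known exactly. Their poses are not given: they have to be found in the camera images.
- pan: Loose sheet-aluminium pan, 0.12 kg, the same at both ends. Origin on the underside below its middle; x runs along it, z up. 150 mm long, 54 wide outside, 48 inside; straight side walls 3 thick and 39 high along its whole length; both ends are open but for a sloping lip. It starts in the bay, lined up with it, with about 60 mm of its length standing out of the mouth.
- pan_middle (a point): Middle of the pan, 22 above its underside, between its side walls (54 wide outside): where to take it to tip it. Under the bay's roof at the start. Axes as the pan's. The floor inside is 6 above the underside; its last 17 mm at either end rise at 15 degrees by 5 mm, which keeps the rollers in while the pan is carried level and smoothly. A nose-down tilt of 27 to 32 degrees empties it.
- pan_end_a (a point): Lower edge of the pan's end at its +x, level with the underside, 75 from the origin. Axes as the pan's.
- pan_end_b (a point): Lower edge of the pan's end at its -x, level with the underside, 75 from the origin. Axes as the pan's.
- roller_small: White roller 22 mm in diameter, 44 long, 20 g, lying across the pan; origin at its centre. The small one lies nearest one end of the pan and the large one nearest the other; which end differs from start to start.
- roller_medium: White roller 30 mm in diameter, 44 long, 35 g, lying across the middle of the pan; origin at its centre.
- roller_large: White roller 40 mm in diameter, 44 long, 60 g, lying across the pan near one end; origin at its centre. Its top is 46 above the pan's underside.
- bay: Fixed grey sheet-steel bay on the bench. Origin on the bench in the middle of its mouth; +x points straight out of the mouth, z up. Roof from x = 0 back to -98, 78 wide, underside 50 and top 55 above the bench; 72 wide inside. The pan's middle is about 15 mm inside the mouth at the start; drawn 95 mm or more along +x, the pan is wholly out.
- sorter: Fixed grey gauge ramp, 225 long, 68 wide, about 150 high. Origin on the bench below its middle; +x points downhill, z up. The floor begins at x = -95 and falls 20 degrees to an end stop at x = +97. Two gate bars cross it, the first (x = 1) 35 clear of the floor, the second (x = 53) 26 clear. Cheeks 62 apart, rising 50 above the floor on both sides.
- mouth (a point): Middle of the ramp's open upper end, 125 uphill of the sorter's origin, at the height of the ramp's upper edge (100 above the bench); x points into the mouth, downhill, z up. The cheeks here are 62 apart and reach from 15 below to 50 above this point; the floor begins 30 further in.
- ramp_edge (a point): Middle of the upper edge of the ramp's floor, 30 inside the mouth, 100 above the bench: rollers let go short of it fall onto the bench. Axes as mouth's.
- place_large (a point): Where the centre of the large roller comes to rest, against the first gate. Axes as the sorter's.
- place_medium (a point): Where the centre of the medium roller comes to rest, against the second gate. Axes as the sorter's.
- place_small (a point): Where the centre of the small roller comes to rest, against the end stop. Axes as the sorter's.
- jar_flux: Bystander: white jar with red lid, 68 mm in diameter, 115 high; origin under its centre.
- tape_measure: Bystander: yellow tape measure, 36 x 80 x 60 mm; origin under its centre.
- box_flints: Bystander: small red box, 46 x 60 x 30 mm; origin under its centre.
Mind the look-alikes: they are no part of the job. Leave any black or blue look-alike of the roller_large alone.

How it is judged:
By the outcome, as a careful person would: the job done as asked, in the order asked, and still so for the second after the job is handed in, with the robot touching nothing.
It also fails if it takes over 70 s, if anything falls off the work surface, if the arm or the gripper's body presses on something with over 40 N, if the wrist force passes 120 N, or if a joint passes its speed limit or range.

ROBOT

A 6-joint arm with a two-finger parallel gripper is mounted at the origin on a cart in front of the work surface, level with it; the furniture and walls round the work are solid. World frame = base frame: x ahead of the robot, y to its left, z up, the work surface at z = 0. Lengths are in mm, angles in rad, forces in N, time in s.
With the tool pointing down it reaches from about 350 to 875 mm from the base axis. Payload 4.2 kg.
Tool frame: the origin (TCP) lies between the finger pads; the fingertips stand 14 mm ahead of it and the grasp point (between the pads) lies 5 mm behind it; z points along the fingers, y is the line along which they close (so a half turn about z gives the same grasp; the last joint's range is limited). The gripper opens to 85 mm and grips with 20 to 120 N. Pads are 22 mm wide; open, the fingers measure 114 mm over their backs; the gripper's body (76 mm by 85 mm) begins 54 mm behind the grasp point. The pads swing forward as they close: fully open they stand 13 mm farther back than shut.
Start: joints at [1.537, 0.385, 0.008, 0, -1.194, -0.259], TCP at [180.364, 598.388, 245.312] pointing down, gripper open.
Joint ranges: [-3.14, 3.14], [-1.21, 2.06], [-1.07, 1.41], [-3.16, 2.05], [-2.99, -0.16], [-3.1, 3.1]. Speed limits (rad/s): [2.79, 2.79, 3.14, 3.14, 3.14, 3.14].

INTERFACE

Orientations are given as a unit quaternion [x, y, z, w].
In Python, from bench import * gives the robot as it stands.
- The arm moves only by the tool carry_out, never from a script. Its argument "motion" is a list of rows, each a list of 7 numbers: the turn, a rotation vector about the tool's x, y, z in rad, then the shift along the tool's x, y, z in mm, then the opening, from -1 (shut) to 1 (fully open), so that 0 is half open. A call has 1 to 5 rows; each row is the pose to reach, as a shift and turn from the pose commanded when the call began, along the tool's axes at that moment; what a row does not reach only later rows make up. A row lasts 1/8 s, in which the tool goes at most 62.5 mm and 10.7 degrees, less where a joint would pass 70% of its speed; a pose out of reach is approached as far as the arm can. A call with a gripper value outside its range is refused whole. The fingers move at their own pace and stop on an object; the grip force is fixed at half the most. Time passes only in rows, so rows that repeat a pose let the fingers close. It gives the time, the measured TCP pose, the force, the opening and the grip force at its end, in the units of the state.
- read_state(): the state, without advancing time (a new reading comes with each control period).
- get_image(name): name is "scene" or "top" or "wrist"; returns a dict with "color" (384x512x3 uint8, blue, green, red), "mtx" (3x3 intrinsics, pixels), "k1" (the pictures are not rectified: a ray, as slopes to the right and down, at radius r is drawn at 1 + k1 r^2 times it, then the intrinsics apply), "position" and "orientation" of the camera in the world. Camera axes: x right, y down, z forward; pixel columns grow to the right and rows downward; lengths in mm; the calibration is good to about 2 mm. A picture is of the moment at which its call begins. There is no depth.
- job_done(): hands the job in; it is judged then, once.
The state is a dict: "clock": time; "joints": joint angles; "joint_vel": joint speeds; "joint_efforts": joint torques, N m; "position": TCP position; "ee_rot": TCP orientation; "contact_force": force on the tool from outside, world axes, zero at the start; "wrist_torque": the same for the moment, N m; "gripper_width": finger opening in mm; "grasp_force": force on a finger pad.
Only numpy, scipy, OpenCV 4.12 (cv2) and the standard library are available. Lean on these libraries where they do the work, as an engineer would, in place of code of your own. Each camera call takes 0.05 s, during which the arm holds its last target. There are 200 camera calls.

## Working session

There is one attempt and no reset: what is moved stays moved. The work goes in short steps, Python scripts to look and compute and a tool call to move; the robot and the scene stay as the last step left them, time stands still between calls to the robot, and variables do not carry over. Pictures are saved under pics/ and viewed, at most 10 in all, crops included, and the job is handed in when it is done.

Besides the shell and the picture viewer there is one more tool, called after "Request:" in YAML: its name, and indented under it one key for each argument. carry_out: Moves the arm, as the interface text tells. Its arguments: {"type":"object","properties":{"motion":{"type":"array"}},"required":["motion"]}

```bash
mkdir -p pics
cat > h.py <<'E'
from bench import *
import numpy as np, cv2
from scipy.spatial.transform import Rotation as R
def ray(im,u,v):
    K=np.array(im["mtx"]);d=np.array([(u-K[0,2])/K[0,0],(v-K[1,2])/K[1,1]]);s=d.copy()
    for _ in range(20): s=d/(1+im["k1"]*(s@s))
    r=R.from_quat(im["orientation"]).apply([s[0],s[1],1.]);return np.array(im["position"],float),r
def onz(im,u,v,z):
    p,r=ray(im,u,v);return p+r*(z-p[2])/r[2]
def proj(im,P):
    K=np.array(im["mtx"]);c=R.from_quat(im["orientation"]).inv().apply(np.array(P,float)-im["position"])
    s=c[:2]/c[2];s=s*(1+im["k1"]*(s@s));return s*[K[0,0],K[1,1]]+K[:2,2]
E
python3 - <<'E'
from h import *
import pickle
a=get_image("scene");b=get_image("top")
pickle.dump((a,b),open("im0.pkl","wb"))
cv2.imwrite("pics/scene0.png",a["color"]);cv2.imwrite("pics/top0.png",b["color"])
for i in(a,b):print(i["position"],i["orientation"],i["mtx"],i["k1"])
print(read_state())
E
```

```text
[ 119.11687988 -807.85247619 1000.99706337] [ 0.89219002 -0.23504245  0.09806204 -0.37300918] [[426.91289059   0.         257.62483496]
 [  0.         426.91289059 192.20987129]
 [  0.           0.           1.        ]] -0.14059500071653663
[ 456.50022688    6.58061567 1021.74271621] [ 0.70944232 -0.70181845  0.0484592  -0.04235748] [[390.69092316   0.         256.52623184]
 [  0.         390.69092316 191.91235361]
 [  0.           0.           1.        ]] 0.015503630043098616
{'clock': 0.1, 'joints': array([ 1.53655496e+00,  3.85475317e-01,  6.73580311e-03, -4.27378836e-04,
       -1.19396865e+00, -2.58629775e-01]), 'joint_vel': array([ 4.36795653e-04, -1.63755859e-03,  3.73154574e-03,  2.13420780e-03,
        6.83780314e-04,  4.67700975e-05]), 'joint_efforts': array([-7.26309099e-04, -3.93317306e+01,  1.88930851e+01,  4.19803530e+00,
       -2.61287540e-03,  5.29755312e-06]), 'position': array([180.26255707, 597.92145341, 244.32423705]), 'ee_rot': array([ 9.89285482e-01, -1.45990693e-01, -9.03488488e-05,  9.72143401e-04]), 'contact_force': array([-0.1609258 ,  0.15751857, -0.61522948]), 'wrist_torque': array([0.03164565, 0.00505641, 0.01131022]), 'grasp_force': 0.0, 'gripper_width': 85.38279667793317}
```

View pics/scene0.png

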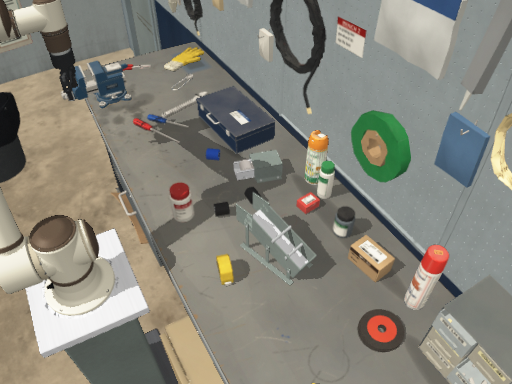

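View pics/top0.png

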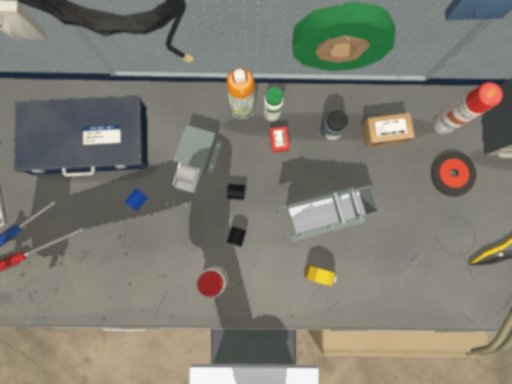

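The bay is at about (197,150) in the top view, with the pan's end sticking out at (186,178). The ramp is at (333,212), with its uphill mouth on the left at about (287,222). Possible look-alikes for the rollers are the black bodies at (236,190) and (236,236) and the blue one at (136,200), none of which is in the pan. Next is a close crop.

Run:
```python
from h import *
import pickle
a,b=pickle.load(open("im0.pkl","rb"))
t=cv2.resize(b["color"][115:255,150:390],None,fx=3.3,fy=3.3,interpolation=cv2.INTER_CUBIC)[:,:800]
cv2.imwrite("pics/c1.png",t)
for z,n,u,v in((55,"bay",197,150),(0,"pan",186,180),(100,"mouth",287,222),(115,"jar",211,282)):print(n,onz(b,u,v,z))
```

```text
bay [686.47822555 150.25953613  55.        ]
pan [618.19737067 185.04610752   0.        ]
mouth [504.98934496 -73.32848926 100.        ]
jar [366.55434961 100.48375552 115.        ]
```

View pics/c1.png

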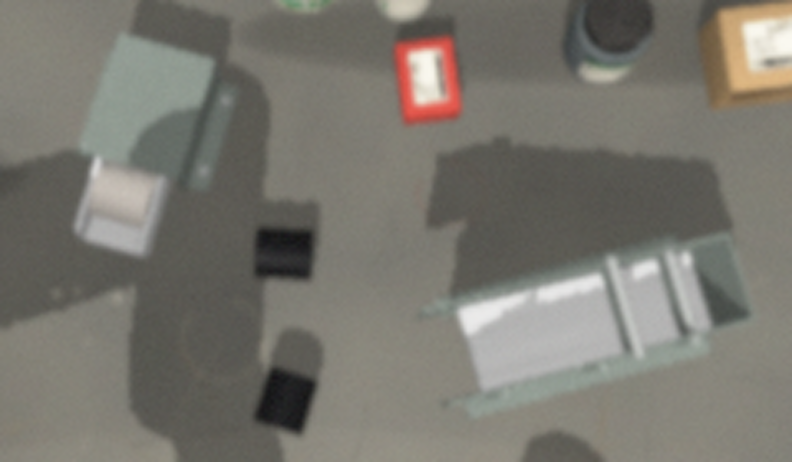

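The crop shows the bay roof's corners at about (122,37), (215,62), (180,175) and (82,150). The pan sticks out to (75,232)–(148,255) with a white roller in it. The ramp's cheek ends are at (425,310) and (450,403). Next I'll measure these and go above the pan end.

Run:
```python
from h import *
import pickle
a,b=pickle.load(open("im0.pkl","rb"))
f=lambda u,v,z:onz(b,150+u/3.3,115+v/3.3,z)
P=lambda n,*q:print(n,np.round(q,1))
roof=[f(*q,55) for q in((122,37),(215,62),(180,175),(82,150))]
P("roof",*roof);m=(roof[2]+roof[3])/2;d=m-(roof[0]+roof[1])/2;P("mouthbay",m);print("yaw",np.arctan2(d[1],d[0]),np.linalg.norm(d))
e=[f(75,232,5),f(148,255,5)];P("panend floor",*e,(e[0]+e[1])/2)
w=f(125,163,46),f(118,222,30);P("roller",*w)
# sorter: cheek top edges
c=[f(425,310,150),f(450,403,150)];P("cheek tops mouth",*c,(c[0]+c[1])/2)
g=[f(458,310,100),f(482,390,100)];P("rampedge",*g,(g[0]+g[1])/2)
h=[f(728,235,70),f(752,315,70)];P("far",*h,(h[0]+h[1])/2)
g=[f(608,255,125),f(642,355,125)];P("gate1",*g)
s=read_state();r=R.from_quat(s["ee_rot"]);print(r.as_matrix().round(2))
```

```text
roof [[748.  177.5  55. ]
 [729.1 105.5  55. ]
 [640.5 130.   55. ]
 [658.9 205.   55. ]]
mouthbay [[649.7 167.5  55. ]]
yaw 2.856753985499925 92.61646378853757
panend floor [[602.9 218.4   5. ]
 [585.2 160.    5. ]
 [594.  189.2   5. ]]
roller [[651.  173.6  46. ]
 [607.5 180.2  30. ]]
cheek tops mouth [[531.3 -50.6 150. ]
 [468.9 -67.6 150. ]
 [500.1 -59.1 150. ]]
rampedge [[535.9 -77.6 100. ]
 [479.  -94.6 100. ]
 [507.5 -86.1 100. ]]
far [[ 596.9 -282.    70. ]
 [ 537.2 -298.2   70. ]
 [ 567.1 -290.1   70. ]]
gate1 [[ 573.6 -180.7  125. ]
 [ 503.8 -203.2  125. ]]
[[ 0.96 -0.29 -0.  ]
 [-0.29 -0.96 -0.  ]
 [ 0.    0.   -1.  ]]
```

Request:
carry_out:
  motion:
    - [0,0,0,50,26,0,1]
    - [0,0,0,104,55,0,1]
    - [0,0,0,156,82,0,1]
    - [0,0,0,208,109,0,1]
    - [0,0,0,260,137,0,1]

```text
clock: 0.72
position: [390.7, 390.6, 245.0]
ee_rot: [0.989, -0.146, -0.0, 0.0]
contact_force: [1.0, 1.6, 0.1]
gripper_width: 85.5
grasp_force: 0.0
```

Request:
carry_out:
  motion:
    - [0,0,0,52,27,0,1]
    - [0,0,0,104,55,0,1]
    - [0,0,0,156,82,0,1]
    - [0,0,0,208,109,0,1]
    - [0,0,0,255,136,0,1]

```text
clock: 1.35
position: [595.7, 186.7, 244.7]
ee_rot: [0.989, -0.146, -0.0, 0.0]
contact_force: [-0.2, 0.9, 0.4]
gripper_width: 85.5
grasp_force: 0.0
```

Run:
```python
from h import *
import pickle
w=get_image("wrist");pickle.dump(w,open("w1.pkl","wb"))
cv2.imwrite("pics/w1.png",w["color"]);s=read_state();print(s["clock"],s["position"],R.from_quat(s["ee_rot"]).as_matrix().round(3),s["joints"].round(2),w["position"],w["mtx"][0],R.from_quat(w["orientation"]).as_matrix().round(2))
```

```text
1.4 [599.00240099 182.4732695  244.24860278] [[ 0.956 -0.294  0.   ]
 [-0.294 -0.956 -0.002]
 [ 0.001  0.002 -1.   ]] [ 0.55  0.39  0.01  0.   -1.19  0.72] [660.926564   167.75527548 373.8256663 ] [340.74164282   0.         258.74478408] [[-0.29 -0.92 -0.26]
 [-0.96  0.28  0.08]
 [ 0.    0.27 -0.96]]
```

View pics/w1.png

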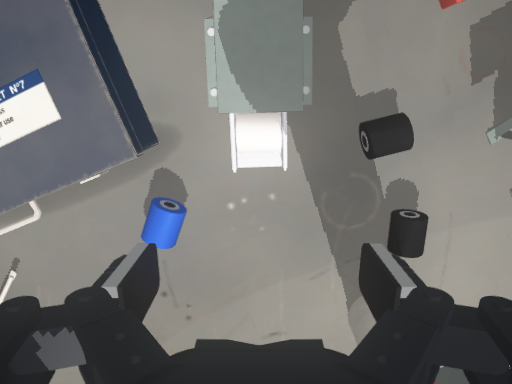

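The wrist view shows the roof edge at row 111 (columns 217–303). The pan's wall-top ends are at (235,171) and (286,171), the lip is at (237–282,167), and a white roller lies next to the roof. The black look-alikes at (386,136) and (408,232) and the blue one at (164,222) stay out of it.

Run:
```python
from h import *
import pickle
w=pickle.load(open("w1.pkl","rb"))
P=lambda n,*q:print(n,np.round(q,1))
P("roof",onz(w,217,111,55),onz(w,303,111,55))
P("walltop end",onz(w,235,171,39),onz(w,286,171,39))
P("walltop bay",onz(w,231,113,39),onz(w,288,113,39))
P("lip",onz(w,260,168,11))
c=w["color"][100:180,225:295].astype(int)
g=c[:,30:40].mean(axis=(1,2));print(g.round().astype(int).tolist())
cv2.imwrite("pics/w1c.png",cv2.resize(w["color"][90:185,205:315],None,fx=6,fy=6,interpolation=cv2.INTER_CUBIC))
```

```text
roof [[660.3 207.8  55. ]
 [637.6 132.3  55. ]]
walltop end [[599.  211.2  39. ]
 [584.3 162.1  39. ]]
walltop bay [[654.6 197.4  39. ]
 [638.7 144.9  39. ]]
lip [[589.2 187.8  11. ]]
[129, 129, 129, 129, 129, 129, 130, 130, 131, 133, 137, 137, 144, 185, 196, 200, 203, 208, 213, 218, 223, 227, 232, 236, 240, 243, 246, 247, 249, 250, 251, 252, 252, 253, 253, 253, 254, 254, 254, 254, 254, 254, 254, 254, 254, 254, 253, 253, 252, 250, 248, 245, 245, 248, 248, 248, 248, 248, 248, 249, 249, 249, 248, 249, 250, 250, 237, 176, 155, 154, 154, 154, 154, 154, 153, 153, 153, 152, 152, 151]
```

View pics/w1c.png

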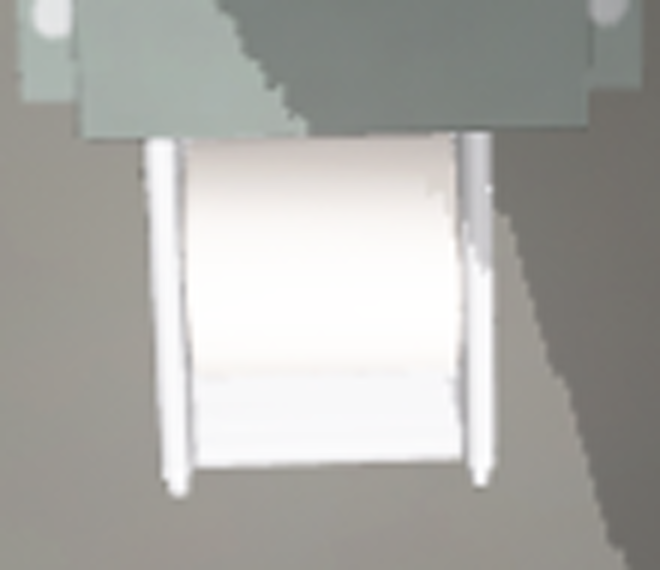

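The roller spans 39 rows, about 38 mm and more, so the large one is at the outer end and the small one at the inner end. Next I descend to grip the outer end.

Request:
carry_out:
  motion:
    - [0,0,0,24,2,20,1]
    - [0,0,0,24,2,60,1]
    - [0,0,0,24,2,95,1]
    - [0,0,0,24,2,115,1]
    - [0,0,0,24,2,120,1]

```text
clock: 2.02
position: [616.0, 179.0, 123.1]
ee_rot: [0.989, -0.146, -0.002, 0.001]
contact_force: [-0.1, 1.1, 0.3]
gripper_width: 85.7
grasp_force: 0.0
```

Run:
```python
from h import *
s=read_state();print(s["position"],s["contact_force"],R.from_quat(s["ee_rot"]).as_matrix()[:,0])
w=get_image("wrist");cv2.imwrite("pics/w2.png",w["color"])
```

```text
[615.99085394 178.97963345 123.12351848] [-0.10862169  1.12268498  0.30505745] [ 0.95734612 -0.28892672 -0.00312333]
```

View pics/w2.png

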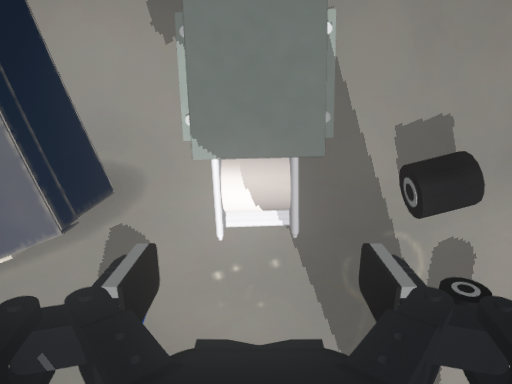

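Fingers are centred on the pan (their middle at column 259, the pan's at 258). Going down now.

Request:
carry_out:
  motion:
    - [0,0,0,1,0,30,1]
    - [0,0,0,1,0,65,1]
    - [0,0,0,1,0,90,1]
    - [0,0,0,1,0,102,1]
    - [0,0,0,1,0,104,1]

```text
clock: 2.7
position: [618.4, 179.4, 21.6]
ee_rot: [0.989, -0.146, 0.0, -0.0]
contact_force: [-0.7, 0.3, 0.4]
gripper_width: 85.5
grasp_force: 0.0
```

Request:
carry_out:
  motion:
    - [0,0,0,0,0,0,0.6]
    - [0,0,0,0,0,0,0.4]
    - [0,0,0,0,0,0,0.3]
    - [0,0,0,0,0,0,0.1]
    - [0,0,0,0,0,0,0.0]

```text
clock: 3.32
position: [618.8, 179.8, 22.7]
ee_rot: [0.989, -0.145, 0.001, -0.001]
contact_force: [-1.9, 0.7, 5.9]
gripper_width: 53.4
grasp_force: 63.3
```

Request:
carry_out:
  motion:
    - [0,0,0,-2,0,0,-0.2]
    - [0,0,0,-7,0,-0.5,-0.2]
    - [0,0,0,-14,0,-0.5,-0.2]
    - [0,0,0,-22,0,-0.5,-0.2]
    - [0,0,0,-30,0,-0.5,-0.2]

```text
clock: 3.95
position: [590.0, 188.4, 22.7]
ee_rot: [0.989, -0.146, 0.001, -0.001]
contact_force: [5.2, -1.1, 5.8]
gripper_width: 53.4
grasp_force: 63.1
```

Request:
carry_out:
  motion:
    - [0,0,0,-8,0,0,-0.2]
    - [0,0,0,-16,0,0,-0.2]
    - [0,0,0,-24,0,0,-0.2]
    - [0,0,0,-32,0,0,-0.2]
    - [0,0,0,-40,0,0,-0.2]

```text
clock: 4.58
position: [551.6, 200.0, 22.7]
ee_rot: [0.989, -0.146, 0.001, -0.001]
contact_force: [5.0, -1.2, 5.9]
gripper_width: 52.8
grasp_force: 63.1
```

Request:
carry_out:
  motion:
    - [0,0,0,-8,0,0,-0.2]
    - [0,0,0,-16,0,0,-0.2]
    - [0,0,0,-24,0,0,-0.2]
    - [0,0,0,-32,0,0,-0.2]
    - [0,0,0,-40,0,0,-0.2]

```text
clock: 5.2
position: [513.3, 211.6, 22.6]
ee_rot: [0.989, -0.146, 0.001, -0.001]
contact_force: [5.0, -0.9, 6.0]
gripper_width: 53.4
grasp_force: 63.1
```

Request:
carry_out:
  motion:
    - [0,0,0,-7,0,0,-0.2]
    - [0,0,0,-12,0,0,-0.2]
    - [0,0,0,-15,0,0,-0.2]
    - [0,0,0,-16,0,0,-0.2]
    - [0,0,0,-16,0,0.5,-0.2]

```text
clock: 5.82
position: [498.0, 216.2, 22.6]
ee_rot: [0.989, -0.145, 0.001, -0.001]
contact_force: [1.6, -1.8, 12.4]
gripper_width: 53.7
grasp_force: 64.0
```

Run:
```python
from h import *
import pickle
w=get_image("wrist");b=get_image("top");pickle.dump((w,b),open("w3.pkl","wb"));
cv2.imwrite("pics/w3.png",np.hstack([cv2.resize(w["color"],(400,300)),cv2.resize(b["color"][140:260,160:320],(400,300))]))
s=read_state();print(s["position"],s["contact_force"],s["gripper_width"])
```

```text
[497.97414596 216.18876362  22.59197768] [ 3.04210714 -0.8150858   9.72849489] 52.952044738750104
```

View pics/w3.png

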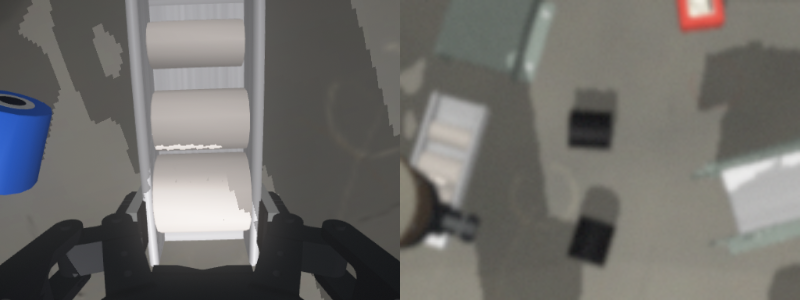

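Pan fully out: in the left half the large roller is at (205,190), the medium at (200,117) and the small at (195,45), all in the pan. Now let go, rise and shift to above the middle.

Request:
carry_out:
  motion:
    - [0,0,0,0,0,0,0.4]
    - [0,0,0,0,0,0,0.7]
    - [0,0,0,0,0,0,1]
    - [0,0,0,0,0,0,1]
    - [0,0,0,0,0,-3,1]

```text
clock: 6.55
position: [497.0, 215.4, 24.1]
ee_rot: [0.989, -0.146, -0.0, 0.0]
contact_force: [-0.5, 0.7, 0.7]
gripper_width: 85.0
grasp_force: 0.0
```

Request:
carry_out:
  motion:
    - [0,0,0,0,0,-20,1]
    - [0,0,0,5,0,-50,1]
    - [0,0,0,25,0,-75,1]
    - [0,0,0,42,0,-80,1]
    - [0,0,0,47,0,-80,1]

```text
clock: 7.18
position: [543.2, 201.9, 105.0]
ee_rot: [0.989, -0.146, 0.001, -0.001]
contact_force: [-0.5, -0.5, -1.1]
gripper_width: 85.2
grasp_force: 0.0
```

Run:
```python
from h import *
import pickle
w=get_image("wrist");w=get_image("wrist");b=get_image("top");pickle.dump((w,b),open("w4.pkl","wb"));
cv2.imwrite("pics/w4.png",w["color"])
s=read_state();print(s["position"],s["contact_force"],s["gripper_width"],R.from_quat(s["ee_rot"]).as_matrix()[:,0])
```

```text
[541.61596412 201.66784599 103.54930078] [0.01005051 0.20110405 0.18140773] 85.48869034065213 [ 0.95727662 -0.28917042 -0.00139322]
```

View pics/w4.png

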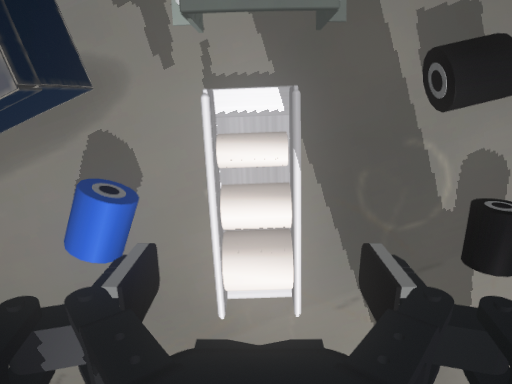

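Order confirmed: large at (257,262), medium at (256,206), small at (252,149), so the small end is away from the robot. The pan's wall-top ends are at about (206,92), (297,88), (222,316) and (297,315). The blue look-alike is at (102,220).

Run:
```python
from h import *
import pickle
w,b=pickle.load(open("w4.pkl","rb"))
q=[onz(w,*p,39) for p in((206,92),(297,88),(222,316),(297,315))];print(np.round(q,1))
f=(q[0]+q[1])/2;n=(q[2]+q[3])/2;d=f-n;print("mid",(f+n)/2,"yaw",np.arctan2(d[1],d[0]),np.linalg.norm(d))
s=read_state();r=R.from_quat(s["ee_rot"]);print("tool delta to mid",r.inv().apply((f+n)/2-s["position"]))
print("blue base",onz(w,100,258,0),onz(w,68,240,0),onz(w,132,240,0))
# sorter refine from top image: cheek ends, edge crop
cv2.imwrite("pics/s.png",cv2.resize(b["color"][175:245,275:385],None,fx=7,fy=7,interpolation=cv2.INTER_CUBIC))
```

```text
[[619.4 209.7  39. ]
 [606.9 161.   39. ]
 [480.8 246.7  39. ]
 [467.1 198.5  39. ]]
mid [543.5366632  203.98694344  39.        ] yaw -0.261655737464403 144.10800088098324
tool delta to mid [ 1.25795733 -2.8545621  64.54415967]
blue base [530.40327546 333.82189683   0.        ] [551.25290322 352.11736534   0.        ] [537.28361616 303.45728169   0.        ]
```

Request:
carry_out:
  motion:
    - [0,0,-0.015,1,-2,25,1]
    - [0,0,-0.015,1,-2,55,1]
    - [0,0,-0.015,1,-2,75,1]
    - [0,0,-0.015,1,-2,82,1]
    - [0,0,-0.015,1,-2,83,1]

```text
clock: 7.95
position: [543.5, 203.7, 21.0]
ee_rot: [0.99, -0.138, -0.0, 0.0]
contact_force: [-0.2, 0.3, 1.1]
gripper_width: 85.6
grasp_force: 0.0
```

Request:
carry_out:
  motion:
    - [0,0,0,0,0,0,0.6]
    - [0,0,0,0,0,0,0.45]
    - [0,0,0,0,0,0,0.35]
    - [0,0,0,0,0,0,0.1]
    - [0,0,0,0,0,0,-0.2]

```text
clock: 8.57
position: [544.4, 204.0, 22.3]
ee_rot: [0.99, -0.138, 0.001, -0.0]
contact_force: [-1.6, -0.3, 5.6]
gripper_width: 53.1
grasp_force: 63.6
```

Request:
carry_out:
  motion:
    - [0,0,0,0,0,-1,-0.2]
    - [0,0,0,0,0,-4,-0.2]
    - [0,0,0,0,0,-9,-0.2]
    - [0,0,0,0,0,-15,-0.2]
    - [0,0,0,0,0,-22,-0.2]

```text
clock: 9.2
position: [543.8, 203.6, 43.7]
ee_rot: [0.99, -0.138, -0.0, 0.0]
contact_force: [0.0, 0.8, -2.3]
gripper_width: 52.5
grasp_force: 62.9
```

Request:
carry_out:
  motion:
    - [0,0,0,0,0,-10,-0.2]
    - [0,0,0,0,0,-20,-0.2]
    - [0,0,0,0,0,-30,-0.2]
    - [0,0,0,0,0,-40,-0.2]
    - [0,0,0,0,0,-50,-0.2]

```text
clock: 9.82
position: [543.9, 203.7, 94.1]
ee_rot: [0.99, -0.138, 0.0, -0.0]
contact_force: [0.4, -0.8, -2.4]
gripper_width: 53.0
grasp_force: 62.9
```

Request:
carry_out:
  motion:
    - [0,0,0,0,0,-10,-0.2]
    - [0,0,0,0,0,-20,-0.2]
    - [0,0,0,0,0,-28,-0.2]
    - [0,0,0,0,0,-32,-0.2]
    - [0,0,0,0,0,-33,-0.2]

```text
clock: 10.45
position: [543.9, 203.7, 126.5]
ee_rot: [0.99, -0.138, 0.0, -0.0]
contact_force: [0.4, 0.5, -2.1]
gripper_width: 53.3
grasp_force: 62.9
```

Run:
```python
from h import *
import pickle
w=get_image("wrist");pickle.dump(w,open("w5.pkl","wb"))
s=read_state();r=R.from_quat(s["ee_rot"]);print(s["position"],s["contact_force"],s["gripper_width"],r.as_matrix().round(4))
# sorter candidates reproj check: cheek ends both views
a,b=pickle.load(open("im0.pkl","rb"))
C=np.hstack([cv2.resize(b["color"][170:250,275:385],(400,300),interpolation=cv2.INTER_CUBIC),cv2.resize(a["color"][180:285,230:320],(343,400),interpolation=cv2.INTER_CUBIC)[:300]])
cv2.imwrite("pics/s.png",C)
```

```text
[543.82696093 203.63417761 126.35711114] [-0.74803802 -0.05673608 -1.94971999] 53.066109018482436 [[ 9.617e-01 -2.742e-01 -1.000e-04]
 [-2.742e-01 -9.617e-01 -1.000e-04]
 [-1.000e-04  1.000e-04 -1.000e+00]]
```

Weight about 2 N, so all three rollers are carried. Next: turn by +1.01 about tool z, then travel to short of the mouth.

Request:
carry_out:
  motion:
    - [0,0,0.02,0,0,-1,-0.2]
    - [0,0,0.07,0,0,-2,-0.2]
    - [0,0,0.15,0,0,-4,-0.2]
    - [0,0,0.24,0,0,-5,-0.2]
    - [0,0,0.34,0,0,-6,-0.2]

```text
clock: 11.12
position: [543.8, 203.6, 132.0]
ee_rot: [0.952, -0.306, -0.0, 0.0]
contact_force: [-0.2, 0.4, -1.9]
gripper_width: 53.2
grasp_force: 62.9
```

Request:
carry_out:
  motion:
    - [0,0,0.1,0,0,0,-0.2]
    - [0,0,0.2,0,0,0,-0.2]
    - [0,0,0.3,0,0,0,-0.2]
    - [0,0,0.39,0,0,0,-0.2]
    - [0,0,0.47,0,0,0,-0.2]

```text
clock: 11.75
position: [543.7, 203.6, 131.9]
ee_rot: [0.855, -0.519, -0.0, 0.0]
contact_force: [-0.2, -0.6, -1.9]
gripper_width: 53.3
grasp_force: 62.9
```

Request:
carry_out:
  motion:
    - [0,0,0.07,0,0,0,-0.2]
    - [0,0,0.13,0,0,0,-0.2]
    - [0,0,0.17,0,0,0,-0.2]
    - [0,0,0.19,0,0,0,-0.2]
    - [0,0,0.2,0,0,0,-0.2]

```text
clock: 12.38
position: [543.8, 203.6, 132.1]
ee_rot: [0.8, -0.601, -0.0, 0.0]
contact_force: [0.4, -0.5, -1.8]
gripper_width: 53.3
grasp_force: 62.9
```

Request:
carry_out:
  motion:
    - [0,0,0,2,2,0,-0.2]
    - [0,0,0,7,6,0,-0.2]
    - [0,0,0,14,12,0,-0.2]
    - [0,0,0,23,20,0,-0.2]
    - [0,0,0,33,28,0,-0.2]

```text
clock: 13.0
position: [525.7, 163.2, 132.3]
ee_rot: [0.8, -0.6, -0.0, 0.0]
contact_force: [-0.2, 0.6, -1.4]
gripper_width: 53.1
grasp_force: 62.9
```

Request:
carry_out:
  motion:
    - [0,0,0,10,8,0,-0.2]
    - [0,0,0,20,17,0,-0.2]
    - [0,0,0,30,26,0,-0.2]
    - [0,0,0,40,34,0,-0.2]
    - [0,0,0,50,43,0,-0.2]

```text
clock: 13.62
position: [498.6, 103.3, 132.4]
ee_rot: [0.8, -0.6, 0.0, -0.0]
contact_force: [0.5, -0.1, -2.2]
gripper_width: 53.0
grasp_force: 62.9
```

Request:
carry_out:
  motion:
    - [0,0,0,10,9,0,-0.2]
    - [0,0,0,18,16,0,-0.2]
    - [0,0,0,24,21,0,-0.2]
    - [0,0,0,28,24,0,-0.2]
    - [0,0,0,30,26,0,-0.2]

```text
clock: 14.25
position: [482.4, 67.9, 132.4]
ee_rot: [0.8, -0.6, 0.0, -0.0]
contact_force: [-0.7, 0.3, -2.3]
gripper_width: 53.2
grasp_force: 62.9
```

Run:
```python
from h import *
import pickle
w=get_image("wrist");w=get_image("wrist");b=get_image("top");pickle.dump((w,b),open("w6.pkl","wb"))
s=read_state();r=R.from_quat(s["ee_rot"]);print(s["position"],s["contact_force"],s["gripper_width"],r.as_matrix().round(4))
cv2.imwrite("pics/w6.png",np.hstack([cv2.resize(w["color"][:300,100:420],(427,400)),cv2.resize(b["color"][175:275,265:355],(360,400),interpolation=cv2.INTER_CUBIC)]))
```

```text
[482.440912    68.13362738 132.333661  ] [ 0.13105311  0.12656563 -1.76041574] 53.05181762167115 [[ 2.793e-01 -9.602e-01  2.000e-04]
 [-9.602e-01 -2.793e-01  1.000e-04]
 [-0.000e+00 -2.000e-04 -1.000e+00]]
```

View pics/w6.png

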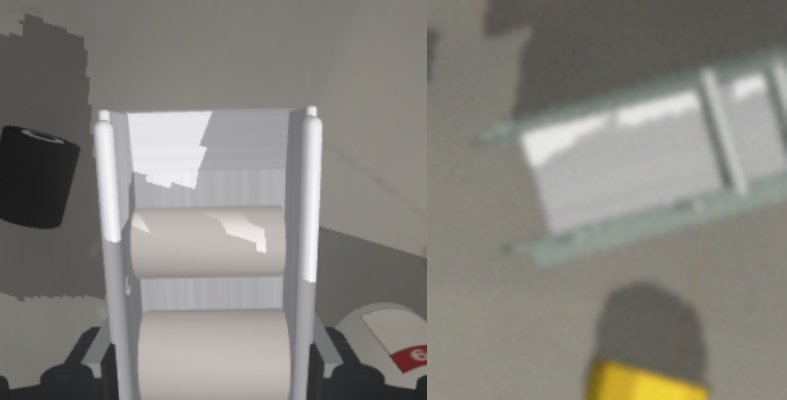

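The left half shows the level pan's nose with the small roller at (208,240); the ramp isn't in this view yet. In the right half the ramp's cheek ends are at about (475,140) and (508,255). I'll creep closer to get the cheek tips into the wrist view.

Request:
carry_out:
  motion:
    - [0,0,0,2,1,0,-0.2]
    - [0,0,0,7,4,0,-0.2]
    - [0,0,0,14,7,0,-0.2]
    - [0,0,0,22,11,0,-0.2]
    - [0,0,0,29,14,0,-0.2]

```text
clock: 15.02
position: [476.8, 35.6, 132.3]
ee_rot: [0.8, -0.6, -0.0, 0.0]
contact_force: [-0.2, 0.2, -2.8]
gripper_width: 53.0
grasp_force: 62.9
```

Request:
carry_out:
  motion:
    - [0,0,0,5,2,0,-0.2]
    - [0,0,0,8,3,0,-0.2]
    - [0,0,0,9,4,0,-0.2]
    - [0,0,0,9,4,0,-0.2]

```text
clock: 15.52
position: [475.6, 26.6, 132.3]
ee_rot: [0.8, -0.6, -0.0, -0.0]
contact_force: [0.9, -0.2, -2.0]
gripper_width: 52.9
grasp_force: 62.9
```

Run:
```python
from h import *
import pickle
w=get_image("wrist");b=get_image("top");pickle.dump((w,b),open("w7.pkl","wb"))
s=read_state();r=R.from_quat(s["ee_rot"]);print(s["position"],s["contact_force"],s["gripper_width"],r.as_matrix()[:,0].round(4))
cv2.imwrite("pics/w7.png",np.hstack([cv2.resize(w["color"][:180,150:400],(500,360)),cv2.resize(b["color"][195:270,255:317],(298,360),interpolation=cv2.INTER_CUBIC)]))
```

```text
[475.71732983  26.71061945 132.30538488] [-0.11591725  1.01723061 -2.13700943] 52.94922260630433 [ 0.2795 -0.9602 -0.    ]
```

View pics/w7.png

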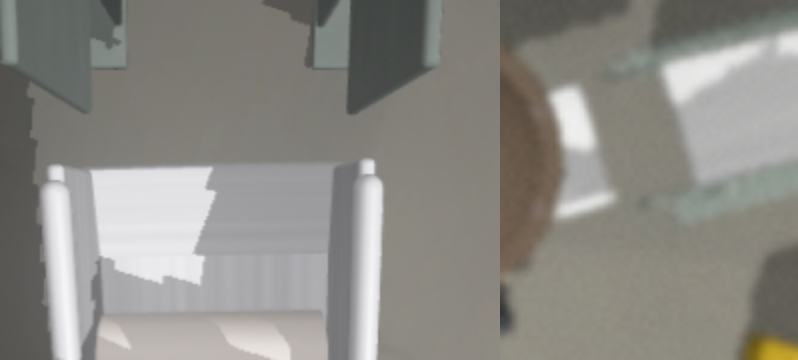

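The cheeks' lower front corners (85 above the bench) are at about (90,111) and (348,112) in the left half. The pan's wall-top ends are at (55,168) and (367,160). Computing the offset now.

Run:
```python
from h import *
import pickle
w,b=pickle.load(open("w7.pkl","rb"))
s=read_state();r=R.from_quat(s["ee_rot"])
T=lambda u,v,z:r.inv().apply(onz(w,150+u/2,v/2,z)-s["position"]).round(1)
print("cheek",T(90,111,85),T(348,112,85))
print("cheek top-line pts (z150)",T(18,62,150),T(438,66,150),T(12,0,150),T(440,0,150))
print("nose top",T(55,168,149),T(367,160,149),"lip",T(90,170,121),T(335,163,121))
```

```text
cheek [ 87.5 -32.   47.3] [87.4 31.4 47.3]
cheek top-line pts (z150) [ 87.5 -31.5 -17.7] [ 87.   33.3 -17.7] [ 96.5 -32.  -17.7] [ 96.7  33.1 -17.7]
nose top [ 71.5 -26.7 -16.7] [ 72.7  23.  -16.7] lip [ 72.1 -26.1  11.3] [73.5 22.6 11.3]
```

Cheeks are centred (y ≈ 0.2). The pan's nose is 1.8 to the left through about 0.024 rad of yaw, so I correct that and enter 50 mm.

Request:
carry_out:
  motion:
    - [0,0,0.008,1,0,0,-0.2]
    - [0,0,0.016,3,0,0,-0.2]
    - [0,0,0.024,7,0,0,-0.2]
    - [0,0,0.024,13,0,0,-0.2]
    - [0,0,0.024,20,0,0,-0.2]

```text
clock: 16.25
position: [481.4, 6.9, 132.3]
ee_rot: [0.793, -0.61, 0.0, 0.0]
contact_force: [1.0, 0.3, -2.3]
gripper_width: 53.2
grasp_force: 62.9
```

Request:
carry_out:
  motion:
    - [0,0,0,7,0.1,0,-0.2]
    - [0,0,0,14,-0.2,0,-0.2]
    - [0,0,0,20,-0.4,0,-0.2]
    - [0,0,0,24,-0.5,0,-0.2]
    - [0,0,0,26,-0.6,0,-0.2]

```text
clock: 16.88
position: [488.5, -17.9, 132.3]
ee_rot: [0.792, -0.61, -0.0, 0.0]
contact_force: [-0.1, -0.9, -2.6]
gripper_width: 53.2
grasp_force: 62.9
```

Run:
```python
from h import *
import pickle
w=get_image("wrist");pickle.dump(w,open("w8.pkl","wb"))
s=read_state();r=R.from_quat(s["ee_rot"]);print(s["clock"],s["position"],s["contact_force"],s["wrist_torque"].round(2),s["gripper_width"],r.as_matrix()[:,0].round(4))
# edges along row through pan nose walls
g=cv2.cvtColor(w["color"],cv2.COLOR_BGR2GRAY)
for v in(84,90,100):
  print(v,g[v,150:190].tolist(),g[v,320:370].tolist())
```

```text
16.925 [488.5566753  -17.90307683 132.30761391] [-0.42146616 -0.60748344 -2.62917566] [-0.01 -0.04 -0.05] 53.144411651141944 [ 0.2559 -0.9667  0.    ]
84 [133, 140, 144, 148, 146, 144, 130, 106, 105, 104, 104, 105, 105, 99, 75, 74, 75, 76, 77, 77, 77, 77, 78, 110, 162, 195, 210, 220, 224, 224, 223, 197, 163, 157, 156, 153, 152, 154, 151, 150] [113, 114, 114, 114, 114, 113, 112, 113, 115, 135, 165, 194, 215, 224, 230, 231, 228, 148, 88, 80, 80, 80, 79, 79, 78, 78, 78, 78, 78, 78, 77, 77, 82, 95, 109, 125, 137, 140, 147, 152, 152, 141, 129, 130, 130, 131, 130, 130, 130, 130]
90 [125, 137, 142, 147, 147, 144, 141, 118, 102, 105, 105, 104, 105, 97, 76, 76, 76, 77, 77, 78, 78, 79, 80, 104, 138, 152, 159, 163, 165, 170, 196, 210, 177, 162, 166, 166, 165, 165, 169, 167] [114, 115, 114, 114, 115, 113, 113, 124, 140, 149, 157, 167, 180, 192, 202, 209, 215, 218, 217, 210, 152, 91, 79, 79, 79, 79, 79, 79, 79, 78, 78, 78, 84, 98, 113, 128, 138, 141, 149, 153, 144, 132, 130, 130, 130, 130, 130, 130, 130, 130]
100 [108, 127, 137, 142, 144, 146, 144, 138, 115, 103, 105, 106, 107, 107, 94, 77, 77, 77, 78, 84, 132, 164, 185, 202, 216, 224, 229, 234, 239, 239, 238, 231, 225, 219, 201, 169, 166, 166, 168, 170] [115, 117, 115, 116, 115, 115, 125, 138, 148, 159, 174, 190, 203, 217, 225, 232, 237, 238, 234, 229, 223, 143, 81, 80, 81, 80, 80, 80, 80, 80, 80, 79, 91, 105, 118, 135, 139, 145, 152, 153, 150, 130, 130, 130, 131, 131, 131, 132, 132, 131]
```

Measured gaps are about 4 mm left and 3.5 mm right, so the pan is well centred. Now 5 mm more, then tip about the nose.

Request:
carry_out:
  motion:
    - [0,0,0,3,0,1,-0.2]
    - [0,0,0,5,-0.1,3,-0.2]
    - [0,-0.1,0,7.6,-0.1,-4.2,-0.2]
    - [0,-0.2,0,10.8,-0.2,-11.2,-0.2]
    - [0,-0.26,0,13.1,-0.2,-15.2,-0.2]

```text
clock: 17.55
position: [492.8, -30.6, 147.9]
ee_rot: [0.786, -0.605, -0.103, -0.08]
contact_force: [0.8, 0.6, -2.2]
gripper_width: 53.2
grasp_force: 63.2
```

Request:
carry_out:
  motion:
    - [0,-0.08,0,2,0,-5.8,-0.2]
    - [0,-0.16,0,4.4,0,-11.4,-0.2]
    - [0,-0.25,0,7.7,0,-17.5,-0.2]
    - [0,-0.25,0,7.7,0,-17.5,-0.2]
    - [0,-0.25,0,7.7,0,-17.5,-0.2]

```text
clock: 18.18
position: [494.9, -41.8, 162.3]
ee_rot: [0.767, -0.59, -0.2, -0.153]
contact_force: [-0.4, 0.9, -1.3]
gripper_width: 52.6
grasp_force: 63.7
```

Request:
carry_out:
  motion:
    - [0,0,0,0,0,0,-0.2]
    - [0,0,0,0,0,0,-0.2]
    - [0,0,0,0,0,0,-0.2]
    - [0,0,0,0,0,0,-0.2]
    - [0,0,0,0,0,0,-0.2]

```text
clock: 18.8
position: [495.1, -41.7, 162.4]
ee_rot: [0.767, -0.59, -0.2, -0.154]
contact_force: [-0.7, 0.3, -1.1]
gripper_width: 52.9
grasp_force: 63.7
```

Run:
```python
from h import *
import pickle
a=get_image("scene");b=get_image("top");w=get_image("wrist");pickle.dump((a,b,w),open("w9.pkl","wb"))
s=read_state();r=R.from_quat(s["ee_rot"]);print(s["clock"],s["position"],s["contact_force"],s["wrist_torque"].round(2),s["gripper_width"],r.as_matrix()[:,0].round(4))
# wrist: brightness along the pan's centre line (rollers inside?)
g=cv2.cvtColor(w["color"],cv2.COLOR_BGR2GRAY)
g5=cv2.cvtColor(pickle.load(open("w8.pkl","rb"))["color"],cv2.COLOR_BGR2GRAY)
print(g5[60:320:6,225].tolist());print(g[60:320:6,225].tolist())
```

```text
18.95 [495.08262596 -41.8161161  162.43834392] [ 0.32258947  0.46747864 -1.23462049] [-1.08 -0.24  0.05] 52.9146051372374 [ 0.2234 -0.8437 -0.4882]
[169, 170, 171, 172, 192, 226, 226, 225, 226, 229, 227, 229, 233, 233, 175, 174, 163, 172, 179, 186, 184, 179, 173, 163, 149, 165, 169, 169, 169, 137, 156, 168, 174, 180, 183, 184, 182, 180, 190, 233, 225, 139, 151, 161]
[166, 167, 168, 167, 154, 168, 167, 166, 166, 170, 168, 169, 182, 182, 182, 181, 181, 182, 181, 181, 181, 180, 181, 196, 181, 180, 225, 180, 188, 224, 178, 214, 190, 190, 221, 220, 220, 220, 205, 220, 203, 219, 219, 218]
```

The weight is down to the pan alone (about 1.2 N), so it is empty. Untip about the nose and back out.

Request:
carry_out:
  motion:
    - [0,0.13,0,-2.2,0,9.7,-0.2]
    - [0,0.25,0,-3.2,0,18.9,-0.2]
    - [0,0.38,0,-2.9,0,28.8,-0.2]
    - [0,0.51,0,-1.4,0,38.7,-0.2]
    - [0,0.51,0,-1.4,0,38.7,-0.2]

```text
clock: 19.58
position: [487.8, -21.1, 128.4]
ee_rot: [0.794, -0.608, -0.001, 0.001]
contact_force: [0.3, -0.3, -1.0]
gripper_width: 53.2
grasp_force: 63.6
```

Request:
carry_out:
  motion:
    - [0,0,0,-6,0,-2,-0.2]
    - [0,0,0,-18,0.3,-3,-0.2]
    - [0,0,0,-34,0.6,-3,-0.2]
    - [0,0,0,-50,1,-3,-0.2]
    - [0,0,0,-70,1.5,-3,-0.2]

```text
clock: 20.2
position: [470.2, 46.0, 132.4]
ee_rot: [0.792, -0.61, -0.0, -0.0]
contact_force: [0.3, 0.1, -0.7]
gripper_width: 53.2
grasp_force: 63.6
```

Request:
carry_out:
  motion:
    - [0,0,0,-20,0,0,-0.2]
    - [0,0,0,-45,0,0,-0.2]
    - [0,0,0,-70,0,0,-0.2]
    - [0,0,0,-90,0,0,-0.2]
    - [0,0,0,-95,0,0,-0.2]

```text
clock: 20.82
position: [445.8, 138.2, 132.5]
ee_rot: [0.793, -0.609, -0.0, -0.0]
contact_force: [-0.4, 0.5, -0.6]
gripper_width: 52.6
grasp_force: 63.6
```

Run:
```python
from h import *
import pickle
a0,b0=pickle.load(open("im0.pkl","rb"))
a=get_image("scene");b=get_image("top");pickle.dump((a,b),open("w10.pkl","wb"))
s=read_state();r=R.from_quat(s["ee_rot"]);print(s["clock"],s["position"],s["contact_force"],r.as_matrix().round(3).tolist())
yaw=np.arctan2(-.9602,.2795);u=np.array([np.cos(yaw),np.sin(yaw),0]);M=np.array([475.7,26.7,0])+87.4*u;O=M+125*u
print("mouth",M,"O",O)
t=np.tan(np.radians(20));c=np.cos(np.radians(20))
for n,rr,x in(("L",20,1-20),("M",15,53-15),("S",11,97-11)):
  # centre height above floor plane rr/cos
  z=100-(x+95)*t+rr/c;P=O+x*u+[0,0,z];print(n,x,"scene",proj(a,P).round(),"top",proj(b,P).round())
for n,i0,i1,(x0,x1,y0,y1) in(("scene",a0,a,(235,320,185,285)),("top",b0,b,(275,385,180,245))):
  d=cv2.absdiff(i0["color"],i1["color"]).max(2);m=np.zeros_like(d);m[y0:y1,x0:x1]=(d[y0:y1,x0:x1]>25)*255
  N,_,st,ce=cv2.connectedComponentsWithStats(m)
  print(n,[(st[k].tolist(),ce[k].round().tolist()) for k in range(1,N) if st[k][4]>8])
for n,i0,i1 in(("scene",a0,a),("top",b0,b)):
  d=cv2.absdiff(i0["color"],i1["color"]).max(2)>30;N,_,st,ce=cv2.connectedComponentsWithStats(d.astype(np.uint8))
  print(n,"all",[st[k].tolist() for k in range(1,N) if st[k][4]>30])
```

```text
20.925 [445.93164723 137.36773009 132.37884918] [-0.52726678 -1.12524678 -1.26974128] [[0.257, -0.966, -0.0], [-0.966, -0.257, 0.0], [-0.0, 0.0, -1.0]]
mouth [500.12702629 -57.21710426   0.        ] O [ 535.06270461 -177.23584604    0.        ]
L -19 scene [271. 231.] top [323. 212.]
M 38 scene [286. 248.] top [343. 207.]
S 86 scene [299. 262.] top [359. 202.]
scene [([263, 185, 57, 20, 813], [296.0, 193.0]), ([237, 199, 15, 9, 85], [244.0, 203.0]), ([276, 224, 9, 9, 48], [280.0, 228.0]), ([268, 228, 10, 11, 63], [273.0, 233.0]), ([282, 232, 14, 21, 120], [288.0, 242.0]), ([296, 248, 6, 9, 32], [299.0, 252.0]), ([299, 256, 11, 9, 54], [304.0, 260.0])]
top [([357, 191, 12, 20, 129], [362.0, 200.0]), ([340, 193, 15, 24, 192], [347.0, 204.0]), ([318, 197, 14, 8, 33], [324.0, 200.0]), ([320, 201, 19, 19, 246], [329.0, 210.0])]
scene all [[0, 0, 326, 205, 11800], [0, 41, 10, 5, 39], [0, 52, 14, 33, 286], [0, 90, 124, 218, 7759], [326, 196, 12, 8, 43], [237, 199, 15, 9, 76], [197, 214, 21, 13, 67], [147, 220, 22, 19, 80], [276, 224, 9, 9, 48], [268, 228, 10, 11, 59], [155, 231, 34, 46, 251], [282, 232, 14, 21, 114], [299, 256, 11, 9, 52], [111, 286, 31, 11, 119]]
top all [[154, 84, 127, 109, 3504], [220, 125, 69, 51, 1550], [5, 164, 175, 84, 6664], [198, 171, 7, 15, 58], [357, 191, 11, 20, 123], [342, 193, 12, 18, 137], [229, 200, 13, 25, 185], [321, 201, 18, 18, 216], [174, 203, 18, 24, 231], [177, 217, 53, 73, 1276], [94, 220, 94, 85, 4027], [27, 228, 57, 40, 563], [189, 230, 8, 16, 72], [235, 246, 8, 27, 116], [4, 258, 8, 9, 49], [25, 267, 103, 117, 3264], [242, 288, 37, 42, 358], [212, 299, 9, 30, 156], [92, 328, 31, 56, 704], [199, 367, 37, 17, 488], [286, 368, 14, 16, 142]]
```

In both views the only changes on the ramp are three blobs at the three predicted stops, in decreasing size: (329,210), (347,204) and (362,200) in the top view. Next, set the pan down on clear bench near (545,185), away from the jar.

Request:
carry_out:
  motion:
    - [0,0,0,-3,-15,0,-0.2]
    - [0,0,0,-8,-42,0,-0.2]
    - [0,0,0,-14,-72,0,-0.2]
    - [0,0,0,-19,-98,0,-0.2]
    - [0,0,0,-21,-108,0,-0.2]

```text
clock: 21.55
position: [547.2, 184.9, 131.8]
ee_rot: [0.792, -0.61, 0.0, -0.0]
contact_force: [-0.7, -0.0, -1.6]
gripper_width: 53.0
grasp_force: 63.6
```

Request:
carry_out:
  motion:
    - [0,0,0,0,0,20,-0.2]
    - [0,0,0,0,0,50,-0.2]
    - [0,0,0,0,0,80,-0.2]
    - [0,0,0,0,0,98,-0.2]
    - [0,0,0,0,0,104,-0.2]

```text
clock: 22.18
position: [544.6, 183.8, 27.1]
ee_rot: [0.792, -0.61, -0.0, 0.001]
contact_force: [-0.3, 0.2, -2.0]
gripper_width: 53.2
grasp_force: 63.6
```

Request:
carry_out:
  motion:
    - [0,0,0,0,0,2,-0.2]
    - [0,0,0,0,0,4,-0.2]
    - [0,0,0,0,0,6,-0.2]
    - [0,0,0,0,0,6,-0.2]

```text
clock: 22.68
position: [545.3, 184.8, 22.6]
ee_rot: [0.793, -0.61, 0.0, -0.0]
contact_force: [0.1, -0.3, -0.9]
gripper_width: 53.2
grasp_force: 63.6
```

Request:
carry_out:
  motion:
    - [0,0,0,0,0,0.5,-0.2]
    - [0,0,0,0,0,1,-0.2]
    - [0,0,0,0,0,1,-0.2]

```text
clock: 23.05
position: [545.4, 184.9, 22.3]
ee_rot: [0.793, -0.61, 0.0, -0.0]
contact_force: [-2.4, -0.1, 5.1]
gripper_width: 53.3
grasp_force: 64.3
```

On the bench (5 N up). Let go and rise.

Request:
carry_out:
  motion:
    - [0,0,0,0,0,0,0.3]
    - [0,0,0,0,0,0,0.7]
    - [0,0,0,0,0,0,1]
    - [0,0,0,0,0,0,1]
    - [0,0,0,0,0,0,1]

```text
clock: 23.68
position: [545.2, 184.7, 21.3]
ee_rot: [0.792, -0.61, -0.0, 0.0]
contact_force: [-1.3, -0.2, -0.8]
gripper_width: 85.5
grasp_force: 0.0
```

Request:
carry_out:
  motion:
    - [0,0,0,0,0,-15,1]
    - [0,0,0,0,0,-50,1]
    - [0,0,0,0,0,-100,1]
    - [0,0,0,0,0,-140,1]
    - [0,0,0,0,0,-150,1]

```text
clock: 24.3
position: [546.7, 185.5, 175.9]
ee_rot: [0.793, -0.61, 0.002, -0.004]
contact_force: [-0.2, -0.2, -0.6]
gripper_width: 85.2
grasp_force: 0.0
```

Request:
carry_out:
  motion:
    - [0,0,0,0,0,0,1]
    - [0,0,0,0,0,0,1]

```text
clock: 24.55
position: [544.4, 184.3, 170.1]
ee_rot: [0.792, -0.61, -0.001, 0.001]
contact_force: [-0.3, -0.1, 0.0]
gripper_width: 85.3
grasp_force: 0.0
```

Run:
```python
from h import *
import pickle
a0,b0=pickle.load(open("im0.pkl","rb"))
b=get_image("top");w=get_image("wrist");s=read_state();print(s["clock"],s["position"],s["contact_force"])
d=cv2.absdiff(b0["color"],b["color"]).max(2)
for n,(x0,x1,y0,y1) in dict(ramp=(275,385,180,245),jar=(195,230,265,300),tape=(303,340,260,290),box=(268,292,122,155)).items():
  m=np.zeros_like(d);m[y0:y1,x0:x1]=d[y0:y1,x0:x1]>25
  N,_,st,ce=cv2.connectedComponentsWithStats(m);print(n,[(st[k].tolist()) for k in range(1,N) if st[k][4]>8])
g=cv2.cvtColor(w["color"],cv2.COLOR_BGR2GRAY);_,t=cv2.threshold(g,185,255,0)
N,_,st,_=cv2.connectedComponentsWithStats(t);print("wrist bright",[st[k].tolist() for k in range(1,N) if st[k][4]>200])
```

```text
24.65 [544.57153275 184.33508126 169.84079047] [-0.65771047  1.07572685  0.0761115 ]
ramp [[357, 191, 12, 20, 125], [340, 193, 15, 24, 190], [318, 197, 14, 8, 40], [321, 201, 18, 20, 244]]
jar [[220, 278, 3, 8, 14], [206, 297, 9, 3, 20]]
tape []
box []
wrist bright [[275, 113, 9, 110, 811], [220, 114, 65, 159, 6786], [288, 143, 5, 129, 567]]
```

The rollers haven't moved from their stops, the bystanders show no shift, and the pan lies flat on the bench, released. Handing in.

```bash
python3 -c "
from bench import *
print(job_done())"
```

```text
the job is handed in; nothing more can be done
None
```

The job is handed in at about 25 s on the clock: image differences show the three rollers at their own stops in the ramp, the pan is flat on the bench and let go, and the jar, tape measure and small box show no shift.

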